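# Lock the service hatch of a computer case with its quarter-turn stud

## Robot

A 6-joint arm with a two-finger parallel gripper is mounted at the origin on the work surface. World frame = base frame: x ahead of the robot, y to its left, z up, the work surface at z = 0. Lengths are in m, angles in rad, forces in N, time in s.
With the tool pointing down it reaches from about 0.275 to 0.725 m from the base axis. Payload 5.6 kg.
Tool frame: the origin (TCP) lies between the finger pads; the fingertips stand 25 mm ahead of it and the grasp point (between the pads) lies 6 mm ahead of it (arm.finger_overhang is the distance from the TCP to the fingertips, in m); z points along the fingers, y is the direction in which the jaws open and shut (so a half turn about z gives the same grasp; the last joint's range is limited). The gripper opens to 85 mm and grips with 20 to 120 N. Pads are 22 mm wide; open, the fingers measure 114 mm over their backs; the gripper's body (76 mm by 85 mm) begins 54 mm behind the grasp point. The pads swing forward as they close: fully open they stand 13 mm farther back than shut.
Start: joints at [-0.932, 0.255, 0.108, 0, -1.424, -0.285], TCP at [0.191, -0.516, 0.256] pointing down, gripper open.
Joint ranges: [-2.95, 2.95], [-1.21, 1.97], [-1.09, 1.5], [-2.87, 1.71], [-2.94, -0.07], [-3.05, 3.05]. Speed limits (rad/s): [2.57, 2.57, 3.14, 3.14, 3.14, 3.14].

## Interface

Orientations are given as a unit quaternion [w, x, y, z].
In Python, from plant import arm gives the robot as it stands.
- The arm moves only by the shell command python3 -m inch 'ROWS' [OPENING] [FORCE]. ROWS is JSON, a list of rows, each an object of numbers: "x", "y", "z": the shift along the world's x, y, z in m; "ax", "ay", "az": the turn, a rotation vector about the world's x, y, z in degrees. In form: [{"x": .., "y": .., "z": .., "ax": .., "ay": .., "az": ..}, ...]. A call has exactly 10 rows; each row shifts and turns the commanded pose from where the row before left it; what a row does not reach is not made up. A row lasts 1/8 s, in which the tool goes at most 62.5 mm and 10.7 degrees, less where a joint would pass 70% of its speed; a pose out of reach is approached as far as the arm can. A call with a gripper value outside its range is refused whole. OPENING is the opening, from -1 (shut) to 1 (fully open), set as the call begins (- or left out, the last holds). The fingers move at their own pace and stop on an object; FORCE is the grip in N (left out, the last holds). Time passes only in rows, so rows that do not move let the fingers close, or fill a call up. It gives the time, the measured TCP pose, the force and the opening at its end, in the units of the state.
- arm.get_obs(): the state, without advancing time (a new reading comes with each control period).
- arm.capture(name): name is "scene" or "top"; returns a dict with "img" (400x640x3 uint8, blue, green, red), "fx", "fy", "cx", "cy" (pixels), "k1" (the pictures are not rectified: a ray, as slopes to the right and down, at radius r is drawn at 1 + k1 r^2 times it, then the intrinsics apply), "view" (4x4, takes a point from world to camera coordinates). Camera axes: x right, y down, z forward; pixel columns grow to the right and rows downward; lengths in m; the calibration is good to about 2 mm. A picture is of the moment at which its call begins. There is no depth.
- arm.finish_job(): hands the job in, once; it reports no verdict.
The state is a dict: "time_s": time; "q": joint angles; "joint_velocities": joint speeds; "effort": joint torques, N m; "position": TCP position; "orientation": TCP orientation; "ft_force": force on the tool from outside, world axes, zero at the start; "moment": the same for the moment, N m; "gripper_width": finger opening in m.
Only numpy, scipy, OpenCV 4.12 (cv2) and the standard library are available. Lean on these libraries where they do the work, as an engineer would, in place of code of your own. Each camera call takes 0.05 s, during which the arm holds its last target.

## Task

Take the orange quarter-turn stud out of its blue stand, put it through the hole in the grey sprung hatch of the computer case, feel for the slot underneath, push the stud in against the springs and turn it ninety degrees clockwise (seen from above) so that it catches and holds the hatch down flush by itself. Press gently, only as hard as the springs need, and never force or lean on a stud that has not found its slot or has come to its stop. Let go of it at the end, and leave the other things on the bench and on the case where they are.

Things in the scene. Friction and masses are not known exactly. Their poses are not given: they have to be found in the camera images.
- stud_center (a point): centre of the quarter-turn stud, half-way up its 54.5 mm height, z up along its axis; about 50 g. Its orange wing, 26 mm long (x) x 12 mm thick (y) x 30 mm high, spans 2.5 mm below to 27.5 mm above this point: pinch it across the 12 mm, 19 mm above this point. At the start it stands upright in the stand, flange on the stand's top.
- stud_foot (a point): foot of the stud, 27 mm below its centre, same axes: underside of a steel cross key 20 mm long (x, parallel to the wing) x 5 mm wide x 5 mm high, on a 6 mm shank. The orange flange, 32 mm across and 3 mm thick, has its underside 21.5 mm above the foot; under it a 22 mm collar, 5 mm tall, centres it in the hole.
- stand: blue block 70 x 70 x 30 mm, fixed, with an upright 24 mm hole in its middle in which the stud stands; origin centre of its underside. It is to the left or to the right of the case.
- tray: grey divided screw tray 80 x 80 x 22 mm, fixed, on the other side of the case from the stand (bystander); origin centre of its underside
- chassis: dark computer case lying flat, 240 (x) x 220 (y) x 95 mm high, fixed to the bench; origin centre of its underside, z up. Its top has a 124 mm square opening with the hatch in it.
- hole (a point): centre of the round 24 mm hole in the hatch, at the upper face of the unpressed hatch (97.5 mm above the case's underside, 30 mm to the -x side of the case's middle); axes as the case.
- plate_top (a point): top of the slot plate, 15 mm straight below the hole's centre; axes of the case, not of the slot. Slot 22.5 x 7 mm, taking the key only when parallel within about 0.1 rad. The plate was left twisted: the slot lies anywhere within 1.2 rad either way of the case's x axis, unmeasured, held fast. Press lightly and turn: the stud drops 6.5 mm, flange onto the hatch, when the key finds it.
- plate_under (a point): underside of the 7 mm thick slot plate, same axes. With the key below it the stud turns clockwise seen from above; 90 degrees from the slot two notches, 10 mm wide and 3 mm deep, catch the key when the stud is let up. Hard stops lie about 15 degrees past the notches, and 15 degrees anticlockwise from the slot.
- hatch (a joint): travel in m of the grey 120 x 120 x 5 mm hatch, straight down: 0 = up (2.5 mm proud of the case), 0.0025 = flush and locked, 0.0055 = key just free under the slot plate, 0.009 = hard end. Springs push it up with about 4.5 N at 0 and 0.8 N more for each mm.
- module: memory module, flat green board 30 x 110 x 4 mm lying on the far part of the case's top (bystander); origin centre of its underside
- heatsink: finned aluminium heatsink 60 x 60 x 28 mm (bystander); origin centre of its underside
- jar: clear round jar, 50 mm across, 70 mm high, blue cap (bystander); origin centre of its underside
- driver: blue-handled screwdriver lying on the bench beyond the case (bystander)
- meter: orange hand-held test meter 130 x 65 x 30 mm (bystander); origin centre of its underside
- fan: black case fan 80 x 80 x 24 mm lying flat (bystander); origin centre of its underside

How it is judged:
On the way, in this order (a step that is already met when the one before it is completed fails the run):
1. the stud is taken out of its stand (distance between stud_center and stand above 0.1 m), for 0.1 s.
2. the stud, its key through the slot, presses the hatch at least 4.5 mm down (horizontal distance between stud_center and hole below 0.005 m and value of joint hatch above 0.0045 m and z of stud_center in the frame of hole below 0.0025 m), for 0.1 s.
At the end, for the whole second after the job is handed in: The stud stands upright (within 0.12 rad) in the hatch's hole (within 5 mm of its centre), its key caught in the notches, so that by itself it holds the hatch down: hatch travel between 1.2 and 4.1 mm and at rest, stud centre at most 5.5 mm and not less than -0.5 mm above the hole point (horizontal distance between stud_center and hole below 0.005 m and value of joint hatch between 0.0012 and 0.0041 m and z of stud_center in the frame of hole between -0.0005 and 0.0055 m and angle between stud_center's own z axis and vertical below 0.12 rad and velocity of joint hatch between -0.01 and 0.01 m/s); the robot touches nothing.
It fails at once if the stud is forced: more than 35 N between the stud and the case, its hatch or its slot plate (contact force between stud and chassis above 35 N).
It fails at once if the robot leans on the case or the hatch (more than 35 N) (contact force between any of the arm, the fingers and chassis above 35 N).
It fails at once if a bystander is moved more than 20 mm (distance of any of module, heatsink, jar, driver, meter, fan from where it was at the start of the episode above 0.02 m).
It also fails if it takes over 72 s, if anything falls off the work surface, if the arm or the gripper's body presses on something with over 40 N, if the wrist force passes 120 N, or if a joint passes its speed limit or range.

## Working session

There is one attempt and no reset: what is moved stays moved. The work goes in short steps, Python scripts to look and compute and a shell command to move; the robot and the scene stay as the last step left them, time stands still between calls to the robot, and variables do not carry over. Pictures are saved under pics/ and viewed, and the job is handed in when it is done.

```bash
ls -la; mkdir -p pics; python3 - <<'E'
from plant import arm
import cv2
print(arm.get_obs())
for n in("scene","top"):
    c=arm.capture(n); cv2.imwrite(f"pics/{n}0.png",c["img"]); print(n,c["fx"],c["fy"],c["cx"],c["cy"],c["k1"]);print(c["view"])
E
```

```text
total 12
drwxr-xr-x  3 agent agent 4096 Dec  7 13:56 .
drwxr-xr-x 23 root  root  4096 Dec  7 13:56 ..
drwxr-xr-x  2 agent agent 4096 Dec  7 13:56 pics
{'time_s': 0.0, 'q': array([-9.32395317e-01,  2.55732310e-01,  1.07030286e-01, -4.46838013e-04,
       -1.42391002e+00, -2.84606922e-01]), 'joint_velocities': array([-0.00011496,  0.00068299,  0.00028019,  0.00067176, -0.00044964,
       -0.00054822]), 'effort': array([-1.85229842e-04, -3.86628413e+01,  2.37938511e+01,  5.36522269e+00,
       -6.14735589e-03, -1.08977761e-05]), 'position': array([ 0.19045321, -0.51550277,  0.25541795]), 'orientation': array([-2.06400547e-04, -1.75943429e-01,  9.84399836e-01,  9.11285440e-04]), 'ft_force': array([0.17887078, 0.20593853, 0.16273184]), 'moment': array([-0.03636453, -0.0504561 ,  0.04200369]), 'gripper_width': 0.08525886183384394}
scene 462.7032068708266 462.7032068708266 315.75714134040066 206.1283925313052 -0.07783844844718556
[[-0.21157638  0.97728179  0.01247943  0.14346582]
 [ 0.71316043  0.16310128 -0.68176255 -0.37176531]
 [-0.66830953 -0.13534502 -0.73146708  1.69653594]
 [ 0.          0.          0.          1.        ]]
top 497.47645344584566 497.47645344584566 323.8282429832366 197.48731293036516 -0.048041947143246284
[[ 0.02562155 -0.99931436  0.02672735 -0.04018353]
 [-0.98500178 -0.02980005 -0.1699513   0.63127173]
 [ 0.17063125 -0.02197207 -0.98508995  1.5062443 ]
 [ 0.          0.          0.          1.        ]]
```

View pics/scene0.png

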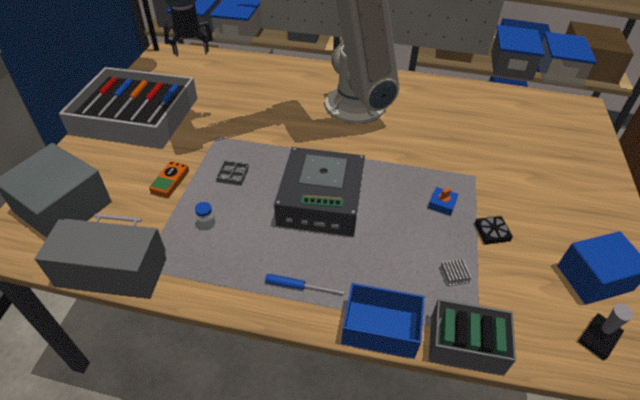

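View pics/top0.png

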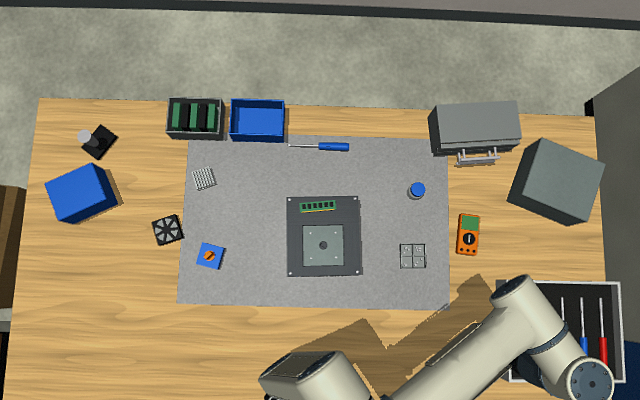

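The scene view shows the stand with the orange wing near (443,202), the case around (320,190) and the tray at (233,173). In the top view the stand is near (210,256), the hatch near (323,245) and its hole near (323,245).

```bash
cat > h.py <<'E'
import numpy as np, cv2
from plant import arm
def K(c): return np.array([[c["fx"],0,c["cx"]],[0,c["fy"],c["cy"]],[0,0,1.]]), np.array([c["k1"],0,0,0.])
def ray(c,p):
    k,d=K(c); u=cv2.undistortPointsIter(np.array([[p]],float),k,d,None,None,(3,50,1e-12))[0,0]
    R=c["view"][:3,:3];t=c["view"][:3,3]
    return -R.T@t, R.T@np.array([u[0],u[1],1.])
def plane(c,p,z):
    o,v=ray(c,p); return o+v*(z-o[2])/v[2]
def tri(c1,p1,c2,p2):
    o1,v1=ray(c1,p1);o2,v2=ray(c2,p2)
    s=np.linalg.lstsq(np.c_[v1,-v2],o2-o1,rcond=None)[0]
    a=o1+v1*s[0];b=o2+v2*s[1]; return (a+b)/2,np.linalg.norm(a-b)
def proj(c,P):
    k,d=K(c);R=c["view"][:3,:3];t=c["view"][:3,3]
    return cv2.projectPoints(np.array([P],float),cv2.Rodrigues(R)[0],t,k,d)[0][0,0]
def crop(c,x0,x1,y0,y1,s,name):
    cv2.imwrite("pics/"+name,cv2.resize(c["img"][y0:y1,x0:x1],None,fx=s,fy=s,interpolation=cv2.INTER_CUBIC))
E
python3 - <<'E'
from h import *
s=arm.capture("scene");t=arm.capture("top")
crop(t,180,240,230,290,8,"t_stud.png");crop(s,415,475,175,225,8,"s_stud.png")
crop(t,280,370,190,280,6,"t_case.png");crop(s,270,370,145,235,6,"s_case.png")
for n,c in(("s",s),("t",t)):
    hsv=cv2.cvtColor(c["img"],cv2.COLOR_BGR2HSV)
    x0,x1,y0,y1=(420,470,180,220) if n=="s" else (190,235,235,275)
    for nm,lo,hi in(("orange",(3,120,90),(18,255,255)),("blue",(100,120,60),(125,255,255))):
        m=np.zeros(hsv.shape[:2],np.uint8); m[y0:y1,x0:x1]=cv2.inRange(hsv,lo,hi)[y0:y1,x0:x1]
        pts=cv2.findNonZero(m); print(n,nm,len(pts),pts.mean(0),cv2.minAreaRect(pts))
E
```

```text
s orange 67 [[445.31343284 194.41791045]] ((444.7926940917969, 193.86585998535156), (9.276249885559082, 12.589195251464844), 6.340190887451172)
s blue 411 [[442.36739659 201.85644769]] ((442.7000427246094, 200.40000915527344), (24.349536895751953, 22.452171325683594), 18.43494987487793)
t orange 67 [[208.71641791 255.20895522]] ((208.5, 255.5), (9.0, 9.0), 90.0)
t blue 419 [[209.89260143 255.43436754]] ((209.70755004882812, 255.27357482910156), (22.939210891723633, 22.66448974609375), 15.945395469665527)
```

```bash
cd pics; python3 -c "
import cv2,numpy as np
a=[cv2.imread(f) for f in('t_stud.png','s_stud.png','t_case.png','s_case.png')]
cv2.imwrite('m1.png',np.hstack([cv2.resize(a[0],(380,380)),cv2.resize(a[1],(420,350))[:380] if 0 else cv2.copyMakeBorder(cv2.resize(a[1],(420,350)),0,30,0,0,0)]))
"
```

```text
(no output)
```

View pics/m1.png

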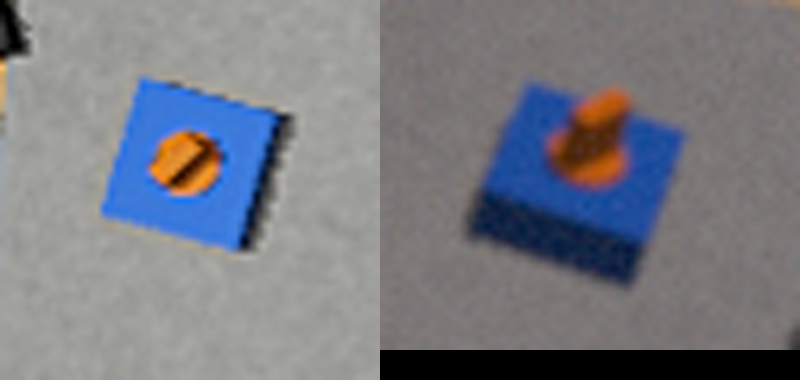

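View pics/t_case.png

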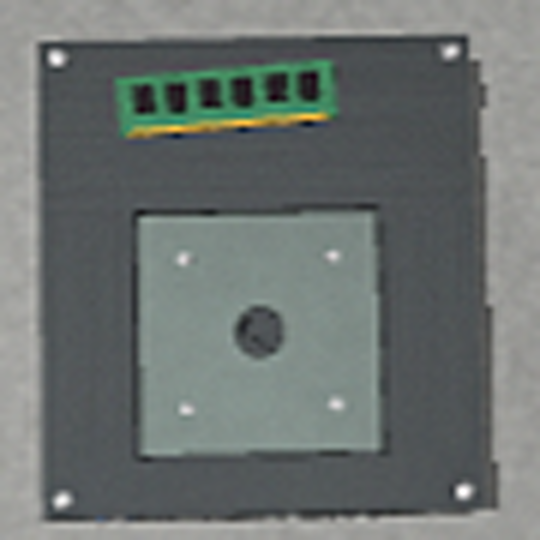

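View pics/s_case.png

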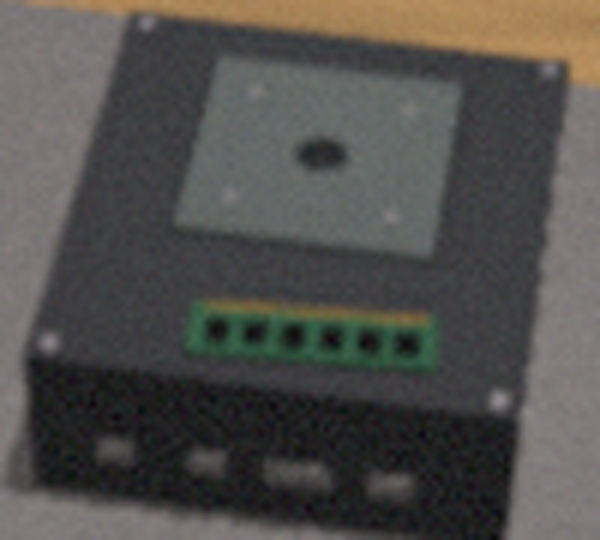

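```bash
python3 - <<'E'
from h import *
s=arm.capture("scene");t=arm.capture("top")
# hole crop contrast stretched
a=[]
for c,(x,y) in((t,(323,245)),(s,(323,171))):
    g=np.mean([cv2.cvtColor(arm.capture("top" if c is t else "scene")["img"],cv2.COLOR_BGR2GRAY).astype(float) for _ in range(2)],0)
    w=g[y-9:y+10,x-9:x+10]; print(np.round(w[4:15,3:16]).astype(int))
    w=np.clip((w-w.min())/(np.percentile(w,45)-w.min()),0,1)*255
    a.append(cv2.resize(w.astype(np.uint8),None,fx=20,fy=20,interpolation=cv2.INTER_CUBIC))
cv2.imwrite("pics/hole.png",np.hstack(a))
# hatch in top view
g=cv2.cvtColor(t["img"],cv2.COLOR_BGR2GRAY)
for nm,c,box,zt in(("t",t,(285,365,195,275),.0975),("s",s,(272,368,146,215),.0975)):
    g=cv2.cvtColor(c["img"],cv2.COLOR_BGR2GRAY).astype(int); hs=cv2.cvtColor(c["img"],cv2.COLOR_BGR2HSV)
    x0,x1,y0,y1=box
    m=np.zeros(g.shape,np.uint8); m[y0:y1,x0:x1]=((g>(95 if nm=="t" else 80))&(hs[...,1]<60))[y0:y1,x0:x1]
    n,l,st,ce=cv2.connectedComponentsWithStats(m)
    for i in range(1,n): print(nm,st[i],ce[i],plane(c,ce[i],.0975 if st[i][4]>300 else .095))
E
```

```text
[[139 138 140 138 142 145 143 142 141 140 136 136 138]
 [140 140 140 144 107  66  68  86 122 138 138 136 134]
 [141 144 139  90  74  82  83  80  54 100 136 141 139]
 [141 146 114  52  48  78  82  84  80  86 128 140 137]
 [140 138  80  35  75  86  86  83  82  78 119 138 138]
 [144 139  78  52  78  85  82  83  84  78 119 138 138]
 [143 148  91  73  80  54  72  84  80  66 114 138 139]
 [140 144 112  82  80  86  68  73  79  93 132 141 139]
 [141 144 148 104  76  80  83  71  64 118 140 139 140]
 [142 143 146 147 131  99  94 116 144 147 142 138 137]
 [142 141 143 144 143 146 146 146 145 142 138 137 137]]
[[104 102 104 108 103 104 104 107 104 106 102 104 104]
 [104 106 106 104  97  96  93  92  98 104 105 108 104]
 [103 102 100  88  74  71  65  62  70  84 101 106 106]
 [108 103  87  66  50  44  44  41  46  61  84 100 102]
 [105 102  74  48  38  40  40  42  40  42  69  98 105]
 [106 100  81  54  47  44  48  46  42  48  77  94 103]
 [104 102  92  74  62  55  60  66  60  68  84 103 105]
 [104 103 104  96  86  78  80  86  89  93  99 102 104]
 [104 104 106 104 100 101 100 102 104 104 102 106 106]
[... 843 characters left out ...]
0   1   1   1] [319. 150.] [ 0.39050561 -0.05361151  0.095     ]
s [328 151   1   1   1] [328. 151.] [ 0.38894025 -0.02665566  0.095     ]
s [ 299  154   48   34 1189] [323.13961312 170.53994954] [ 0.47858554 -0.02306188  0.0975    ]
s [351 154   2   1   2] [351.5 154. ] [0.38654644 0.04355067 0.095     ]
s [359 155   4   3  10] [360.8 155.9] [0.38875116 0.07159927 0.095     ]
s [356 159  12  56 427] [363.32552693 191.43793911] [0.53578259 0.09994251 0.0975    ]
s [325 198   1   1   1] [325. 198.] [0.58090241 0.00306301 0.095     ]
s [276 200   4   4  12] [277.5 201.5] [ 0.62171537 -0.11731704  0.095     ]
s [351 210   4   4  13] [352.61538462 211.38461538] [0.61236655 0.08295751 0.095     ]
```

View pics/hole.png

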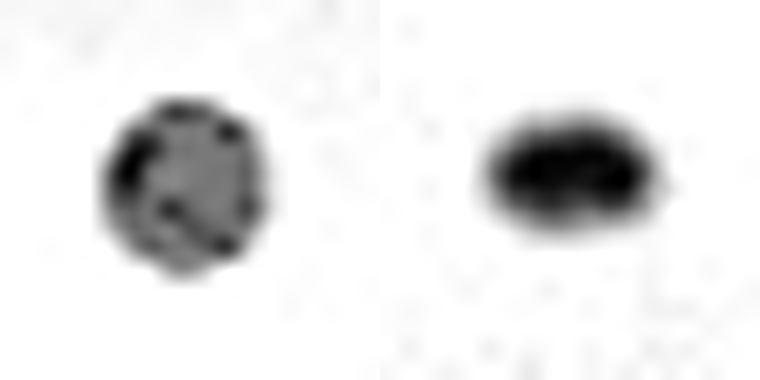

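```bash
python3 - <<'E'
from h import *
s=arm.capture("scene");t=arm.capture("top")
for n,a,b in(("far-right",(354.5,198),(277.5,201.5)),("farleft",(289,199),(352.6,211.4)),("nearright",(357,271.5),(294.2,148)),("hatch",(322.57,245.19),(323.14,170.54))):
    print(n,*tri(t,a,s,b))
def sub(c,x,y,name,lo,hi):
    g=cv2.cvtColor(c["img"],cv2.COLOR_BGR2GRAY).astype(float)[y-9:y+10,x-9:x+10]
    w=np.clip((hi-g)/(hi-lo),0,1); w[:2]=w[-2:]=0; w[:,:2]=w[:,-2:]=0; w[w<.15]=0
    yy,xx=np.mgrid[y-9:y+10,x-9:x+10]; return ((w>.4)*xx).sum()/(w>.4).sum(),((w>.4)*yy).sum()/(w>.4).sum(),(w>.4).sum()
ht=sub(t,323,245,"t",80,140);hs=sub(s,323,171,"s",45,103)
print("hole",ht,plane(t,ht[:2],.0975),hs,plane(s,hs[:2],.0975),tri(t,ht[:2],s,hs[:2]))
P=(plane(t,ht[:2],.0975));P[2]-=.015;print("plate centre px",proj(t,P)-(314,236))
# stand + stud
for nm,c,box,lo in(("t",t,(190,235,235,275),(100,120,120)),("s",s,(420,470,180,220),(100,120,90))):
    hs_=cv2.cvtColor(c["img"],cv2.COLOR_BGR2HSV);x0,x1,y0,y1=box
    m=np.zeros(hs_.shape[:2],np.uint8); m[y0:y1,x0:x1]=(cv2.inRange(hs_,lo,(125,255,255)))[y0:y1,x0:x1]
    cn=max(cv2.findContours(m,0,2)[0],key=cv2.contourArea); h=cv2.convexHull(cn)
    r=cv2.minAreaRect(h);M=cv2.moments(h);ce=(M["m10"]/M["m00"],M["m01"]/M["m00"]);print(nm,"stand",r,ce,plane(c,ce,.03))
    cor=np.array([plane(c,p,.03) for p in cv2.boxPoints(r)]);print(cor[:,:2].round(4).tolist(),np.linalg.norm(np.diff(cor,axis=0),axis=1))
    mo=np.zeros(m.shape,np.uint8); mo[y0:y1,x0:x1]=cv2.inRange(hs_,(2,100,25),(22,255,255))[y0:y1,x0:x1]
    cn=max(cv2.findContours(mo,0,2)[0],key=cv2.contourArea);M=cv2.moments(cn);ce=(M["m10"]/M["m00"],M["m01"]/M["m00"])
    print(nm,"stud",cv2.contourArea(cn),ce,plane(c,ce,.036))
    g=hs_[...,2]; print(g[250-2:262,202:216] if nm=="t" else g[185:203,437:454])
E
```

```text
far-right [ 0.62571007 -0.11556455  0.09944623] 0.0008282546449961132
farleft [0.61654243 0.08372253 0.09955482] 0.0009130859554312866
nearright [ 0.40371842 -0.12607859  0.09979332] 6.820833907868472e-05
hatch [ 0.47940001 -0.02220475  0.09833466] 0.001393950483040469
hole (np.float64(322.5593220338983), np.float64(244.8135593220339), np.int64(59)) [ 0.48048565 -0.02147255  0.0975    ] (np.float64(323.13513513513516), np.float64(170.2972972972973), np.int64(37)) [ 0.47759632 -0.0232776   0.0975    ] (array([ 0.48038312, -0.02208268,  0.10017234]), np.float64(0.0013539033389465948))
plate centre px [8.43952106 9.19024954]
t stand ((209.47451782226562, 255.28662109375), (22.40400505065918, 22.968338012695312), 16.389541625976562) (209.49311849613963, 255.37865055387715) [0.44265421 0.32841716 0.03      ]
[[0.4173, 0.3704], [0.4864, 0.3547], [0.4686, 0.2864], [0.3999, 0.3025]] [0.07078937 0.07060143 0.07064851]
t stud 63.0 (208.82010582010582, 255.28571428571428) [0.44258405 0.32930523 0.036     ]
[[217 218 216 215 217 217 220 220 220 217 218 217 218 214]
 [216 218 214 219 219 223 225 
[... 1694 characters left out ...]
147 136 102  76  86  91  97  93  84  85  78 133 158 156 156]
 [156 151 127 134 115  85  74  80  81  80  89  81  93 137 157 155 157]
 [158 136 140 150 107  80  79  84  82  84  86  92  98 144 158 153 157]
 [154 133 122 131  97  73  76  87  86  94 111 133 125 135 154 157 154]
 [155 128  94 106  88  77  77  93 106 130 151 169 155 135 157 155 156]
 [154 133  77  92  87  91 109 129 152 172 188 188 160 134 153 154 157]
 [157 145 109  77 106 127 147 168 186 189 189 182 145 134 156 154 154]
 [153 152 140 122  96 133 157 171 176 176 164 141 120 146 156 155 156]
 [158 157 156 151 136 118 104 121 125 124 109 127 145 154 153 161 156]
 [159 157 157 156 158 155 150 142 135 145 152 154 152 157 153 154 154]]
```

The hole looks to be near (0.479,-0.022), with the top view giving (0.4805,-0.0215). The stand is at (0.4425,0.3285) in both views. The case yaw is about 2.7° and the wing axis about -44°. A dark streak in the hole hints at a slot near 58°. Next I move toward the stand.

```bash
python3 -m inch '[{"x":0.0126,"y":0.0422,"az":5.8},{"x":0.0126,"y":0.0422,"az":5.8},{"x":0.0126,"y":0.0422,"az":5.8},{"x":0.0126,"y":0.0422,"az":5.8},{"x":0.0126,"y":0.0422,"az":5.8},{"x":0.0126,"y":0.0422,"az":5.8},{"x":0.0126,"y":0.0422,"az":5.8},{"x":0.0126,"y":0.0422,"az":5.8},{"x":0.0126,"y":0.0422,"az":5.8},{"x":0.0126,"y":0.0422,"az":5.8}]' 1 20
cat >> h.py <<'E'
from scipy.spatial.transform import Rotation as Ro
def st():
    o=arm.get_obs(); q=o["orientation"]; R=Ro.from_quat([q[1],q[2],q[3],q[0]]).as_matrix()
    ty=np.degrees(np.arctan2(R[1,1],R[0,1]))
    print("t %.2f pos"%o["time_s"],o["position"].round(4),"thetay %.1f key %.1f"%(ty%360,(ty%180)-90),"zaxis",R[:,2].round(4),"q",np.degrees(o["q"]).round(1),"F",o["ft_force"].round(2),"M",o["moment"].round(3),"w %.4f"%o["gripper_width"])
    return o,R
E
python3 -c "
from h import *
st()"
```

```text
t 0.60 pos [ 0.1906 -0.5159  0.2563] thetay 110.3 key 20.3 zaxis [ 0. -0. -1.] q [-53.4  14.6   6.2  -0.  -81.6 -16.3] F [1.33 0.17 0.91] M [-0.    -0.028 -0.044] w 0.0855invalid input at $[0]: expected keys x, y, z, ax, ay, az
```

```bash
python3 -m inch '[{"x":0.0126,"y":0.0422,"z":0,"ax":0,"ay":0,"az":5.8},{"x":0.0126,"y":0.0422,"z":0,"ax":0,"ay":0,"az":5.8},{"x":0.0126,"y":0.0422,"z":0,"ax":0,"ay":0,"az":5.8},{"x":0.0126,"y":0.0422,"z":0,"ax":0,"ay":0,"az":5.8},{"x":0.0126,"y":0.0422,"z":0,"ax":0,"ay":0,"az":5.8},{"x":0.0126,"y":0.0422,"z":0,"ax":0,"ay":0,"az":5.8},{"x":0.0126,"y":0.0422,"z":0,"ax":0,"ay":0,"az":5.8},{"x":0.0126,"y":0.0422,"z":0,"ax":0,"ay":0,"az":5.8},{"x":0.0126,"y":0.0422,"z":0,"ax":0,"ay":0,"az":5.8},{"x":0.0126,"y":0.0422,"z":0,"ax":0,"ay":0,"az":5.8}]' 1 20
python3 -c "
from h import *
st()"
```

```text
time_s: 1.85
position: [0.3167, -0.0925, 0.2566]
orientation: [0.001, -0.632, 0.775, -0.0]
ft_force: [0.6, -0.1, -0.4]
gripper_width: 0.0853
t 1.85 pos [ 0.3167 -0.0925  0.2566] thetay 168.5 key 78.5 zaxis [ 1.2e-03  2.0e-04 -1.0e+00] q [ 11.6 -11.6 -20.8   0.  -80.6 -23.2] F [ 0.64 -0.06 -0.36] M [-0.008 -0.158  0.012] w 0.0853
```

```bash
python3 -m inch '[{"x":0.0126,"y":0.0421,"z":0,"ax":0,"ay":0,"az":5.7},{"x":0.0126,"y":0.0421,"z":0,"ax":0,"ay":0,"az":5.7},{"x":0.0126,"y":0.0421,"z":0,"ax":0,"ay":0,"az":5.7},{"x":0.0126,"y":0.0421,"z":0,"ax":0,"ay":0,"az":5.7},{"x":0.0126,"y":0.0421,"z":0,"ax":0,"ay":0,"az":5.7},{"x":0.0126,"y":0.0421,"z":-0.025,"ax":0,"ay":0,"az":5.8},{"x":0.0126,"y":0.0421,"z":-0.025,"ax":0,"ay":0,"az":5.8},{"x":0.0126,"y":0.0421,"z":-0.025,"ax":0,"ay":0,"az":5.8},{"x":0.0125,"y":0.0421,"z":-0.025,"ax":0,"ay":0,"az":5.8},{"x":0.0125,"y":0.0421,"z":-0.025,"ax":0,"ay":0,"az":5.8}]'
python3 -c "
from h import *
st()
t=arm.capture('top');s=arm.capture('scene')
crop(t,160,260,200,300,4,'t2.png');crop(s,380,480,130,230,4,'s2.png')
a=cv2.imread('pics/t2.png');b=cv2.imread('pics/s2.png');cv2.imwrite('pics/m2.png',np.hstack([a,b]))
"
```

```text
time_s: 3.1
position: [0.4427, 0.3286, 0.1306]
orientation: [-0.0, 0.927, -0.375, 0.0]
ft_force: [0.5, -0.5, 0.5]
gripper_width: 0.0857
t 3.10 pos [0.4427 0.3286 0.1306] thetay 226.0 key -44.0 zaxis [ 4.e-04  3.e-04 -1.e+00] q [ 52.9  18.8  -6.8   0.  -64.3  -6.9] F [ 0.51 -0.46  0.48] M [ 0.015 -0.069  0.012] w 0.0857
```

View pics/m2.png

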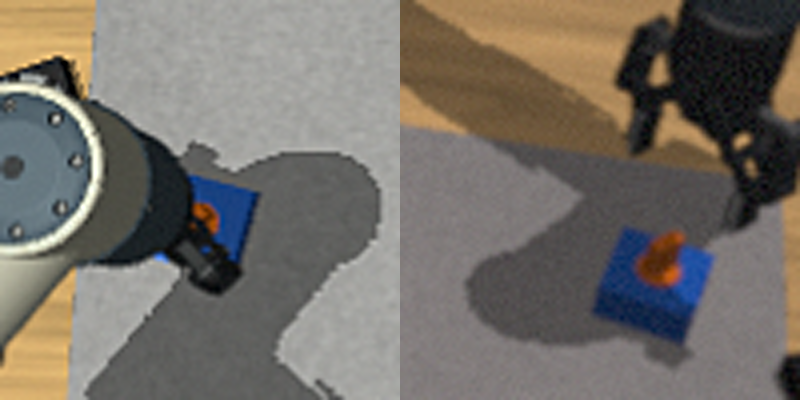

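The scene view has the open jaws straddling the wing, with the stud near crop (660,260), so they are aligned. I descend 70 mm.

```bash
python3 -m inch '[{"x":0,"y":0,"z":-0.01,"ax":0,"ay":0,"az":0},{"x":0,"y":0,"z":-0.01,"ax":0,"ay":0,"az":0},{"x":0,"y":0,"z":-0.01,"ax":0,"ay":0,"az":0},{"x":0,"y":0,"z":-0.01,"ax":0,"ay":0,"az":0},{"x":0,"y":0,"z":-0.008,"ax":0,"ay":0,"az":0},{"x":0,"y":0,"z":-0.007,"ax":0,"ay":0,"az":0},{"x":0,"y":0,"z":-0.006,"ax":0,"ay":0,"az":0},{"x":0,"y":0,"z":-0.004,"ax":0,"ay":0,"az":0},{"x":0,"y":0,"z":-0.003,"ax":0,"ay":0,"az":0},{"x":0,"y":0,"z":-0.002,"ax":0,"ay":0,"az":0}]' && python3 -m inch '[{"x":0,"y":0,"z":0,"ax":0,"ay":0,"az":0},{"x":0,"y":0,"z":0,"ax":0,"ay":0,"az":0},{"x":0,"y":0,"z":0,"ax":0,"ay":0,"az":0},{"x":0,"y":0,"z":0,"ax":0,"ay":0,"az":0},{"x":0,"y":0,"z":0,"ax":0,"ay":0,"az":0},{"x":0,"y":0,"z":0,"ax":0,"ay":0,"az":0},{"x":0,"y":0,"z":0,"ax":0,"ay":0,"az":0},{"x":0,"y":0,"z":0,"ax":0,"ay":0,"az":0},{"x":0,"y":0,"z":0,"ax":0,"ay":0,"az":0},{"x":0,"y":0,"z":0,"ax":0,"ay":0,"az":0}]' -1 25
python3 -c "
from h import *
st()"
```

```text
time_s: 4.45
position: [0.4424, 0.3271, 0.0612]
orientation: [-0.0, 0.926, -0.376, 0.0]
ft_force: [0.4, 0.4, 0.3]
gripper_width: 0.0857
time_s: 5.7
position: [0.4425, 0.3272, 0.0615]
orientation: [-0.0, 0.926, -0.376, 0.0]
ft_force: [-0.5, 0.3, 3.1]
gripper_width: 0.0111
t 5.70 pos [0.4425 0.3272 0.0615] thetay 225.8 key -44.2 zaxis [ 3.e-04  2.e-04 -1.e+00] q [ 52.8  22.6 -12.5   0.  -54.9  -7. ] F [-0.47  0.31  3.08] M [ 0.081  0.171 -0.012] w 0.0111
```

```bash
python3 -m inch '[{"x":0,"y":0,"z":0.01,"ax":0,"ay":0,"az":0},{"x":0,"y":0,"z":0.014,"ax":0,"ay":0,"az":0},{"x":0,"y":0,"z":0.014,"ax":0,"ay":0,"az":0},{"x":0,"y":0,"z":0.015,"ax":0,"ay":0,"az":8},{"x":0,"y":0,"z":0.015,"ax":0,"ay":0,"az":8},{"x":0,"y":0,"z":0.015,"ax":0,"ay":0,"az":8},{"x":0,"y":0,"z":0.015,"ax":0,"ay":0,"az":8},{"x":0.0,"y":-0.01,"z":0.015,"ax":0,"ay":0,"az":8},{"x":0.002,"y":-0.02,"z":0.014,"ax":0,"ay":0,"az":8},{"x":0.003,"y":-0.02,"z":0.013,"ax":0,"ay":0,"az":8}]'
python3 -c "
from h import *
st()"
```

```text
time_s: 6.95
position: [0.4473, 0.2766, 0.2027]
orientation: [-0.0, 0.994, 0.105, 0.0]
ft_force: [0.7, 0.6, -0.8]
gripper_width: 0.0114
t 6.95 pos [0.4473 0.2766 0.2027] thetay 282.1 key 12.1 zaxis [ 6.e-04  7.e-04 -1.e+00] q [ 48.8  13.2  -3.6   0.  -73.2  53.3] F [ 0.75  0.6  -0.85] M [-0.013 -0.047  0.004] w 0.0114
```

```bash
python3 -m inch '[{"x":0.0032,"y":-0.03,"z":0,"ax":0,"ay":0,"az":6},{"x":0.0034,"y":-0.033,"z":0,"ax":0,"ay":0,"az":6},{"x":0.0034,"y":-0.033,"z":0,"ax":0,"ay":0,"az":6},{"x":0.0034,"y":-0.033,"z":0,"ax":0,"ay":0,"az":6},{"x":0.0034,"y":-0.033,"z":0,"ax":0,"ay":0,"az":6},{"x":0.0032,"y":-0.033,"z":0,"ax":0,"ay":0,"az":6},{"x":0.0032,"y":-0.033,"z":0,"ax":0,"ay":0,"az":6},{"x":0.0032,"y":-0.033,"z":0,"ax":0,"ay":0,"az":6},{"x":0.003,"y":-0.0228,"z":-0.01,"ax":0,"ay":0,"az":5},{"x":0.003,"y":-0.015,"z":-0.01,"ax":0,"ay":0,"az":5}]'
python3 -c "
from h import *
st()
t=arm.capture('top');s=arm.capture('scene')
crop(t,280,380,200,300,4,'t3.png');crop(s,273,373,110,210,4,'s3.png')
a=cv2.imread('pics/t3.png');b=cv2.imread('pics/s3.png');cv2.imwrite('pics/m3.png',np.hstack([a,b]))
"
```

```text
time_s: 8.2
position: [0.4798, -0.0228, 0.1821]
orientation: [0.0, 0.82, 0.573, 0.001]
ft_force: [1.3, 0.5, 0.3]
gripper_width: 0.0116
t 8.20 pos [ 0.4798 -0.0228  0.1821] thetay 339.9 key 69.9 zaxis [ 1.2e-03  4.0e-04 -1.0e+00] q [ 16.    8.9 -12.1  -0.  -68.9 143.8] F [1.27 0.46 0.3 ] M [ 0.009 -0.043 -0.011] w 0.0116
```

View pics/m3.png

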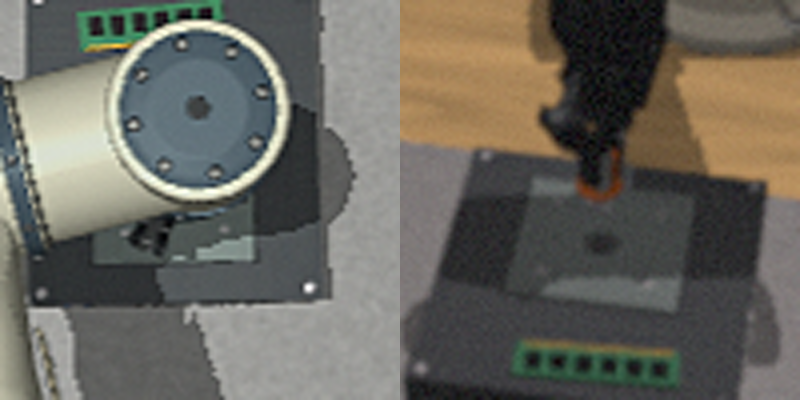

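```bash
python3 - <<'E'
from h import *
s=arm.capture('scene')
hs=cv2.cvtColor(s["img"],cv2.COLOR_BGR2HSV)
m=np.zeros(hs.shape[:2],np.uint8);m[135:165,310:335]=cv2.inRange(hs,(2,110,40),(20,255,255))[135:165,310:335]
ys,xs=np.nonzero(m)
for y in range(ys.min(),ys.max()+1): print(y,xs[ys==y].min(),xs[ys==y].max(),(ys==y).sum())
o,R=st(); p=o["position"]
# predicted flange outline for the FK pose: underside z foot+.0215
for zf in (.1505,.1535):
    a=np.linspace(0,2*np.pi,73); P=np.c_[p[0]+.016*np.cos(a),p[1]+.016*np.sin(a),np.full(73,zf)]
    u=np.array([proj(s,q) for q in P]); print(zf,"x",u[:,0].min(),u[:,0].max(),"y",u[:,1].min(),u[:,1].max())
crop(s,295,355,130,185,12,"s4.png")
E
```

```text
135 310 312 3
136 310 334 2
137 332 334 3
138 332 334 3
139 332 334 3
140 332 334 3
141 331 334 4
142 310 334 5
143 310 334 5
144 310 334 7
145 310 334 8
146 310 334 8
147 310 334 11
148 310 334 12
149 326 334 6
150 327 334 5
151 326 327 2
152 326 327 2
153 326 327 2
154 318 327 3
155 317 328 6
156 318 328 7
157 318 327 8
158 318 327 10
159 321 325 5
t 8.35 pos [ 0.4795 -0.0222  0.1816] thetay 339.6 key 69.6 zaxis [-4.e-04 -0.e+00 -1.e+00] q [ 16.1   8.9 -12.1  -0.  -69.  143.5] F [ 0.45  0.65 -0.39] M [ 0.06   0.01  -0.004] w 0.0116
0.1505 x 318.00895352755435 329.6592889186594 y 152.77437163357752 160.4330394268963
0.1535 x 318.02644307521064 329.69661357713767 y 151.94462658382926 159.60158659380272
```

View pics/s4.png

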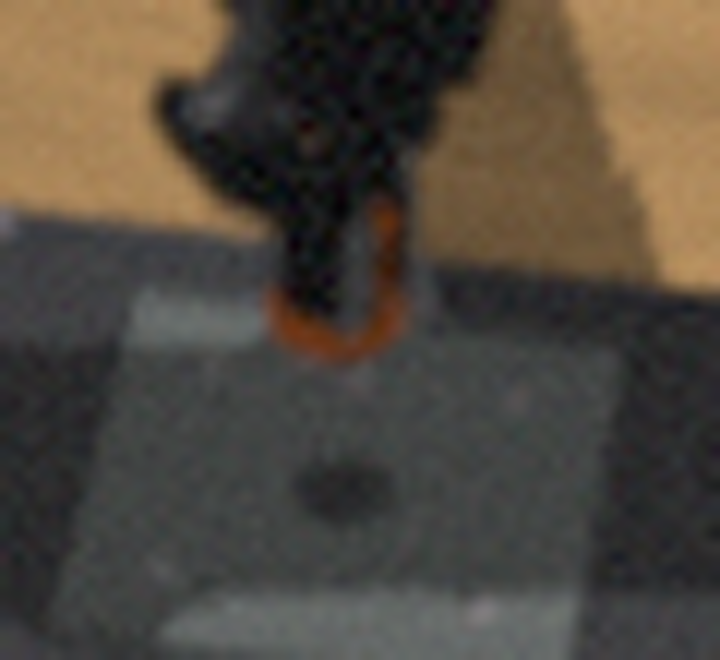

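```bash
python3 - <<'E'
from h import *
s=arm.capture('scene')
a=plane(s,(322.6,155.9),.1505)
for h in((323.14,170.3),(323.14,170.54)):
    b=plane(s,h,.0975); print(a,b,b-a)
E
```

```text
[ 0.47750884 -0.02609504  0.1505    ] [ 0.47760428 -0.02326191  0.0975    ] [ 9.54322855e-05  2.83313484e-03 -5.30000000e-02]
[ 0.47750884 -0.02609504  0.1505    ] [ 0.4785855  -0.02306077  0.0975    ] [ 0.00107666  0.00303427 -0.053     ]
```

```bash
python3 -m inch '[{"x":0.0007,"y":0.0021,"z":-0.006,"ax":0,"ay":0,"az":0},{"x":0,"y":0,"z":-0.006,"ax":0,"ay":0,"az":0},{"x":0,"y":0,"z":-0.006,"ax":0,"ay":0,"az":0},{"x":0,"y":0,"z":-0.006,"ax":0,"ay":0,"az":0},{"x":0,"y":0,"z":-0.004,"ax":0,"ay":0,"az":0},{"x":0,"y":0,"z":-0.002,"ax":0,"ay":0,"az":0},{"x":0,"y":0,"z":-0.002,"ax":0,"ay":0,"az":0},{"x":0,"y":0,"z":-0.002,"ax":0,"ay":0,"az":0},{"x":0,"y":0,"z":-0.0015,"ax":0,"ay":0,"az":0},{"x":0,"y":0,"z":0,"ax":0,"ay":0,"az":0}]'
python3 - <<'E'
from h import *
st()
s=arm.capture('scene')
crop(s,295,355,130,185,12,"s5.png")
E
```

```text
time_s: 9.65
position: [0.4804, -0.0196, 0.1457]
orientation: [-0.0, 0.82, 0.572, -0.0]
ft_force: [0.0, -0.1, -0.4]
gripper_width: 0.0115
t 9.65 pos [ 0.4804 -0.0196  0.1457] thetay 339.8 key 69.8 zaxis [-1.e-04 -0.e+00 -1.e+00] q [ 16.4  10.6 -15.6  -0.  -63.8 143.4] F [ 0.04 -0.06 -0.38] M [-0.017 -0.011  0.035] w 0.0115
```

View pics/s5.png

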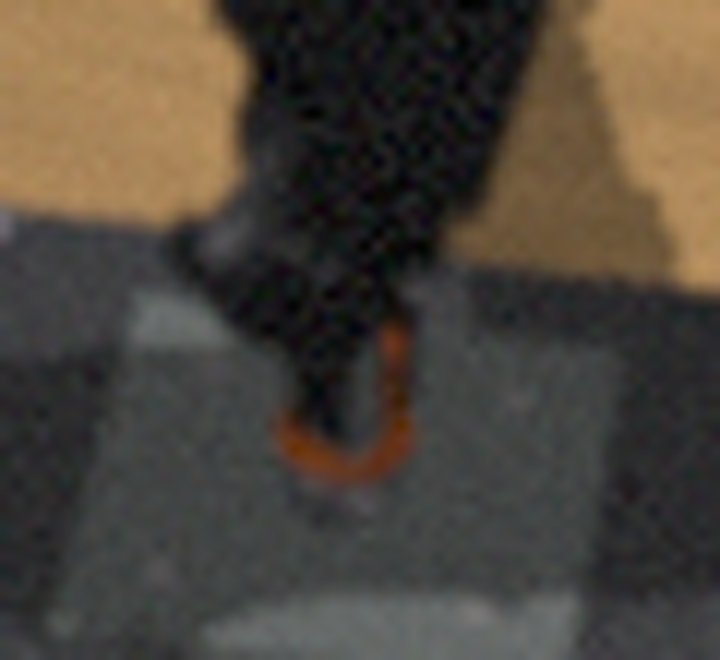

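The key sits inside the hole, at crop (340,500), with no contact force. I lower it toward the plate, expecting contact near TCP z = 0.1355.

```bash
python3 -m inch '[{"x":0,"y":0,"z":-0.002,"ax":0,"ay":0,"az":0},{"x":0,"y":0,"z":-0.002,"ax":0,"ay":0,"az":0},{"x":0,"y":0,"z":-0.002,"ax":0,"ay":0,"az":0},{"x":0,"y":0,"z":-0.001,"ax":0,"ay":0,"az":0},{"x":0,"y":0,"z":-0.001,"ax":0,"ay":0,"az":0},{"x":0,"y":0,"z":-0.0005,"ax":0,"ay":0,"az":0},{"x":0,"y":0,"z":-0.0005,"ax":0,"ay":0,"az":0},{"x":0,"y":0,"z":-0.0005,"ax":0,"ay":0,"az":0},{"x":0,"y":0,"z":-0.0003,"ax":0,"ay":0,"az":0},{"x":0,"y":0,"z":0,"ax":0,"ay":0,"az":0}]'
python3 -c "
from h import *
for _ in range(1): st()"
```

```text
time_s: 10.95
position: [0.4805, -0.0196, 0.136]
orientation: [0.0, 0.82, 0.572, -0.0]
ft_force: [-0.1, -0.5, 0.1]
gripper_width: 0.0114
t 10.95 pos [ 0.4805 -0.0196  0.136 ] thetay 339.8 key 69.8 zaxis [-0. -0. -1.] q [ 16.4  11.1 -16.5   0.  -62.3 143.4] F [-0.09 -0.46  0.14] M [-0.001  0.011 -0.024] w 0.0114
```

```bash
python3 -m inch '[{"x":0,"y":0,"z":-0.0002,"ax":0,"ay":0,"az":0},{"x":0,"y":0,"z":-0.0002,"ax":0,"ay":0,"az":0},{"x":0,"y":0,"z":-0.0002,"ax":0,"ay":0,"az":0},{"x":0,"y":0,"z":-0.0002,"ax":0,"ay":0,"az":0},{"x":0,"y":0,"z":-0.0002,"ax":0,"ay":0,"az":0},{"x":0,"y":0,"z":-0.0001,"ax":0,"ay":0,"az":0},{"x":0,"y":0,"z":-0.0001,"ax":0,"ay":0,"az":0},{"x":0,"y":0,"z":0,"ax":0,"ay":0,"az":0},{"x":0,"y":0,"z":0,"ax":0,"ay":0,"az":0},{"x":0,"y":0,"z":0,"ax":0,"ay":0,"az":0}]'
python3 -c "
from h import *
for _ in range(1): st()"
```

```text
time_s: 12.2
position: [0.4806, -0.0196, 0.135]
orientation: [0.0, 0.82, 0.572, 0.0]
ft_force: [-1.5, -0.1, 4.6]
gripper_width: 0.0114
t 12.20 pos [ 0.4806 -0.0196  0.135 ] thetay 339.8 key 69.8 zaxis [ 4.e-04 -1.e-04 -1.e+00] q [ 16.4  11.2 -16.6   0.  -62.2 143.4] F [-1.49 -0.07  4.61] M [0.149 0.515 0.048] w 0.0114
```

```bash
python3 -m inch '[{"x":0,"y":0,"z":-0.0002,"ax":0,"ay":0,"az":-2},{"x":0,"y":0,"z":0,"ax":0,"ay":0,"az":-2},{"x":0,"y":0,"z":0,"ax":0,"ay":0,"az":-2},{"x":0,"y":0,"z":0,"ax":0,"ay":0,"az":-2},{"x":0,"y":0,"z":0,"ax":0,"ay":0,"az":-1},{"x":0,"y":0,"z":0,"ax":0,"ay":0,"az":-1},{"x":0,"y":0,"z":0,"ax":0,"ay":0,"az":-1},{"x":0,"y":0,"z":0,"ax":0,"ay":0,"az":-1},{"x":0,"y":0,"z":0,"ax":0,"ay":0,"az":0},{"x":0,"y":0,"z":0,"ax":0,"ay":0,"az":0}]'
python3 -c "
from h import *
for _ in range(1): st()"
```

```text
time_s: 13.45
position: [0.4805, -0.0196, 0.1346]
orientation: [-0.0, 0.876, 0.483, 0.0]
ft_force: [-0.5, 0.7, -1.3]
gripper_width: 0.0114
t 13.45 pos [ 0.4805 -0.0196  0.1346] thetay 327.8 key 57.8 zaxis [ 0.  0. -1.] q [ 16.4  11.2 -16.7  -0.  -62.1 131.4] F [-0.47  0.75 -1.28] M [-0.004  0.019  0.026] w 0.0114
```

At a key angle of 57.8° the contact force disappears, which matches the slot angle hinted at by the picture. I probe downward gently.

```bash
python3 -m inch '[{"x":0,"y":0,"z":-0.0002,"ax":0,"ay":0,"az":0},{"x":0,"y":0,"z":-0.0002,"ax":0,"ay":0,"az":0},{"x":0,"y":0,"z":-0.0002,"ax":0,"ay":0,"az":0},{"x":0,"y":0,"z":-0.0002,"ax":0,"ay":0,"az":0},{"x":0,"y":0,"z":-0.0002,"ax":0,"ay":0,"az":0},{"x":0,"y":0,"z":-0.0002,"ax":0,"ay":0,"az":0},{"x":0,"y":0,"z":0,"ax":0,"ay":0,"az":0},{"x":0,"y":0,"z":0,"ax":0,"ay":0,"az":0},{"x":0,"y":0,"z":0,"ax":0,"ay":0,"az":0},{"x":0,"y":0,"z":0,"ax":0,"ay":0,"az":0}]'
python3 -c "
from h import *
for _ in range(1): st()"
```

```text
time_s: 14.7
position: [0.4804, -0.0196, 0.1334]
orientation: [-0.0, 0.876, 0.483, -0.0]
ft_force: [0.4, 0.7, 0.3]
gripper_width: 0.0115
t 14.70 pos [ 0.4804 -0.0196  0.1334] thetay 327.8 key 57.8 zaxis [-0.  0. -1.] q [ 16.4  11.3 -16.8  -0.  -62.  131.4] F [0.35 0.72 0.31] M [ 0.025  0.001 -0.028] w 0.0115
```

```bash
python3 -m inch '[{"x":0,"y":0,"z":-0.0003,"ax":0,"ay":0,"az":0},{"x":0,"y":0,"z":-0.0003,"ax":0,"ay":0,"az":0},{"x":0,"y":0,"z":-0.0003,"ax":0,"ay":0,"az":0},{"x":0,"y":0,"z":-0.0003,"ax":0,"ay":0,"az":0},{"x":0,"y":0,"z":-0.0003,"ax":0,"ay":0,"az":0},{"x":0,"y":0,"z":-0.0003,"ax":0,"ay":0,"az":0},{"x":0,"y":0,"z":-0.0003,"ax":0,"ay":0,"az":0},{"x":0,"y":0,"z":-0.0003,"ax":0,"ay":0,"az":0},{"x":0,"y":0,"z":0,"ax":0,"ay":0,"az":0},{"x":0,"y":0,"z":0,"ax":0,"ay":0,"az":0}]'
python3 -c "
from h import *
for _ in range(1): st()"
```

```text
time_s: 15.95
position: [0.4805, -0.0196, 0.131]
orientation: [0.0, 0.876, 0.483, 0.0]
ft_force: [-0.1, -0.2, -0.1]
gripper_width: 0.0113
t 15.95 pos [ 0.4805 -0.0196  0.131 ] thetay 327.8 key 57.8 zaxis [ 0. -0. -1.] q [ 16.4  11.4 -17.    0.  -61.6 131.4] F [-0.15 -0.24 -0.07] M [ 0.001 -0.032 -0.025] w 0.0113
```

```bash
python3 -m inch '[{"x":0,"y":0,"z":-0.0005,"ax":0,"ay":0,"az":0},{"x":0,"y":0,"z":-0.0005,"ax":0,"ay":0,"az":0},{"x":0,"y":0,"z":-0.0005,"ax":0,"ay":0,"az":0},{"x":0,"y":0,"z":-0.0005,"ax":0,"ay":0,"az":0},{"x":0,"y":0,"z":-0.0005,"ax":0,"ay":0,"az":0},{"x":0,"y":0,"z":-0.0004,"ax":0,"ay":0,"az":0},{"x":0,"y":0,"z":-0.0004,"ax":0,"ay":0,"az":0},{"x":0,"y":0,"z":-0.0003,"ax":0,"ay":0,"az":0},{"x":0,"y":0,"z":0,"ax":0,"ay":0,"az":0},{"x":0,"y":0,"z":0,"ax":0,"ay":0,"az":0}]'
python3 -c "
from h import *
for _ in range(1): st()"
```

```text
time_s: 17.2
position: [0.4805, -0.0196, 0.1276]
orientation: [0.0, 0.876, 0.483, 0.0]
ft_force: [-2.2, 1.0, 6.0]
gripper_width: 0.0116
t 17.20 pos [ 0.4805 -0.0196  0.1276] thetay 327.8 key 57.8 zaxis [ 2.e-04 -0.e+00 -1.e+00] q [ 16.4  11.6 -17.3   0.  -61.1 131.4] F [-2.2   0.96  6.02] M [ 0.296  0.913 -0.044] w 0.0116
```

```bash
python3 -m inch '[{"x":0,"y":0,"z":-0.0005,"ax":0,"ay":0,"az":0},{"x":0,"y":0,"z":-0.0005,"ax":0,"ay":0,"az":0},{"x":0,"y":0,"z":-0.0005,"ax":0,"ay":0,"az":0},{"x":0,"y":0,"z":-0.0005,"ax":0,"ay":0,"az":0},{"x":0,"y":0,"z":-0.0005,"ax":0,"ay":0,"az":0},{"x":0,"y":0,"z":-0.0005,"ax":0,"ay":0,"az":0},{"x":0,"y":0,"z":-0.0005,"ax":0,"ay":0,"az":0},{"x":0,"y":0,"z":-0.0005,"ax":0,"ay":0,"az":0},{"x":0,"y":0,"z":-0.0005,"ax":0,"ay":0,"az":0},{"x":0,"y":0,"z":0,"ax":0,"ay":0,"az":0}]' - 35
python3 -c "
from h import *
for _ in range(1): st()"
```

```text
time_s: 18.45
position: [0.4805, -0.0196, 0.1235]
orientation: [0.0, 0.876, 0.483, 0.0]
ft_force: [-2.8, 1.4, 7.7]
gripper_width: 0.0112
t 18.45 pos [ 0.4805 -0.0196  0.1235] thetay 327.8 key 57.8 zaxis [ 4.e-04 -1.e-04 -1.e+00] q [ 16.4  11.8 -17.7   0.  -60.5 131.4] F [-2.81  1.38  7.72] M [ 0.374  1.401 -0.023] w 0.0112
```

```bash
python3 -m inch '[{"x":0,"y":0,"z":-0.0005,"ax":0,"ay":0,"az":0},{"x":0,"y":0,"z":-0.0005,"ax":0,"ay":0,"az":0},{"x":0,"y":0,"z":-0.0005,"ax":0,"ay":0,"az":0},{"x":0,"y":0,"z":0,"ax":0,"ay":0,"az":0},{"x":0,"y":0,"z":0,"ax":0,"ay":0,"az":-2},{"x":0,"y":0,"z":0,"ax":0,"ay":0,"az":-2},{"x":0,"y":0,"z":0,"ax":0,"ay":0,"az":-2},{"x":0,"y":0,"z":0,"ax":0,"ay":0,"az":-3},{"x":0,"y":0,"z":0,"ax":0,"ay":0,"az":-3},{"x":0,"y":0,"z":0,"ax":0,"ay":0,"az":0}]'
python3 -c "
from h import *
for _ in range(1): st()"
```

```text
time_s: 19.7
position: [0.4815, -0.0198, 0.1225]
orientation: [0.001, 0.921, 0.389, 0.001]
ft_force: [-2.7, -0.2, 8.8]
gripper_width: 0.0115
t 19.70 pos [ 0.4815 -0.0198  0.1225] thetay 315.8 key 45.8 zaxis [ 2.6e-03 -4.0e-04 -1.0e+00] q [ 1.640e+01  1.190e+01 -1.780e+01  1.000e-01 -6.020e+01  1.193e+02] F [-2.72 -0.15  8.79] M [ 0.076  0.787 -0.015] w 0.0115
```

```bash
python3 -m inch '[{"x":0,"y":0,"z":0,"ax":0,"ay":0,"az":-4},{"x":0,"y":0,"z":0,"ax":0,"ay":0,"az":-4},{"x":0,"y":0,"z":0,"ax":0,"ay":0,"az":-4},{"x":0,"y":0,"z":0,"ax":0,"ay":0,"az":-4},{"x":0,"y":0,"z":0,"ax":0,"ay":0,"az":-4},{"x":0,"y":0,"z":0,"ax":0,"ay":0,"az":-4},{"x":0,"y":0,"z":0,"ax":0,"ay":0,"az":-4},{"x":0,"y":0,"z":0,"ax":0,"ay":0,"az":-4},{"x":0,"y":0,"z":0,"ax":0,"ay":0,"az":-4},{"x":0,"y":0,"z":0,"ax":0,"ay":0,"az":0}]'
python3 - <<'E'
from h import *
st()
s=arm.capture('scene')
crop(s,295,355,130,185,12,"s6.png")
E
```

```text
time_s: 20.95
position: [0.4814, -0.0205, 0.1226]
orientation: [0.001, 0.996, 0.085, 0.001]
ft_force: [-2.0, -2.4, 8.9]
gripper_width: 0.0112
t 20.95 pos [ 0.4814 -0.0205  0.1226] thetay 279.8 key 9.8 zaxis [ 0.0022 -0.0018 -1.    ] q [ 16.4  11.9 -17.8   0.2 -60.2  83.3] F [-1.99 -2.4   8.91] M [-0.967  0.739 -0.014] w 0.0112
```

View pics/s6.png

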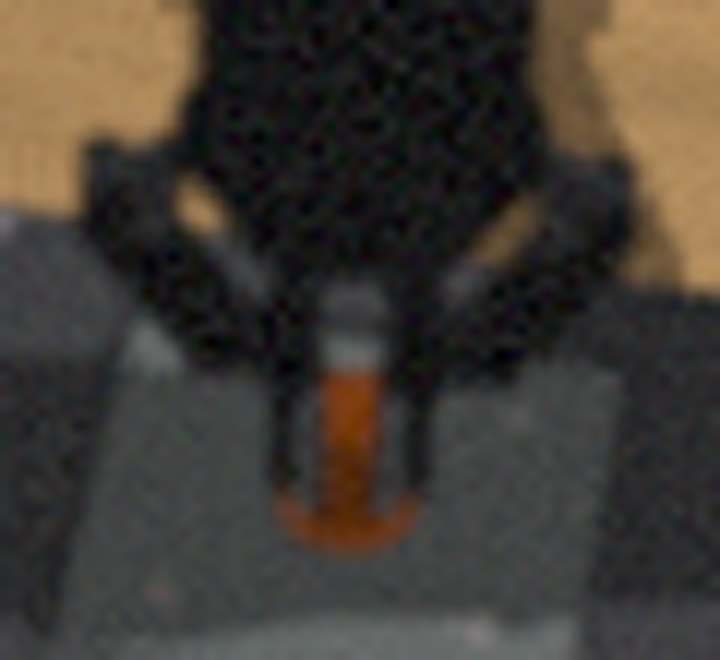

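The wing follows the gripper: the orange wing at crop (350,440) faces the camera, and Mz stays near 0. I turn the remaining 42°.

```bash
python3 -m inch '[{"x":-0.0001,"y":-0.0002,"z":0,"ax":0,"ay":0,"az":-5},{"x":-0.0001,"y":-0.0002,"z":0,"ax":0,"ay":0,"az":-5},{"x":-0.0001,"y":-0.0002,"z":0,"ax":0,"ay":0,"az":-5},{"x":-0.0001,"y":-0.0002,"z":0,"ax":0,"ay":0,"az":-5},{"x":-0.0001,"y":-0.0002,"z":0,"ax":0,"ay":0,"az":-5},{"x":0,"y":0,"z":0,"ax":0,"ay":0,"az":-5},{"x":0,"y":0,"z":0,"ax":0,"ay":0,"az":-4},{"x":0,"y":0,"z":0,"ax":0,"ay":0,"az":-4},{"x":0,"y":0,"z":0,"ax":0,"ay":0,"az":-3},{"x":0,"y":0,"z":0,"ax":0,"ay":0,"az":0}]'
python3 -c "
from h import *
for _ in range(1): st()"
```

```text
time_s: 22.25
position: [0.4807, -0.0221, 0.1227]
orientation: [0.001, 0.963, -0.269, 0.001]
ft_force: [-1.7, -5.7, 8.5]
gripper_width: 0.0115
t 22.25 pos [ 0.4807 -0.0221  0.1227] thetay 238.8 key -31.2 zaxis [ 0.0018 -0.0031 -1.    ] q [ 16.2  11.8 -17.9   0.2 -60.2  42.5] F [-1.65 -5.65  8.53] M [-1.905  0.757  0.011] w 0.0115
```

```bash
python3 -m inch '[{"x":-0.0002,"y":-0.0004,"z":0.0004,"ax":0,"ay":0,"az":0},{"x":-0.0002,"y":-0.0004,"z":0.0004,"ax":0,"ay":0,"az":0},{"x":0,"y":-0.0004,"z":0.0004,"ax":0,"ay":0,"az":0},{"x":0,"y":0,"z":0.0004,"ax":0,"ay":0,"az":0},{"x":0,"y":0,"z":0.0004,"ax":0,"ay":0,"az":0},{"x":0,"y":0,"z":0.0004,"ax":0,"ay":0,"az":0},{"x":0,"y":0,"z":0.0004,"ax":0,"ay":0,"az":0},{"x":0,"y":0,"z":0.0004,"ax":0,"ay":0,"az":0},{"x":0,"y":0,"z":0.0003,"ax":0,"ay":0,"az":0},{"x":0,"y":0,"z":0,"ax":0,"ay":0,"az":0}]'
python3 -c "
from h import *
for _ in range(1): st()"
```

```text
time_s: 23.5
position: [0.4807, -0.0223, 0.1258]
orientation: [0.0, 0.963, -0.269, 0.001]
ft_force: [-0.2, -1.7, 6.3]
gripper_width: 0.011
t 23.50 pos [ 0.4807 -0.0223  0.1258] thetay 238.8 key -31.2 zaxis [ 0.0026 -0.001  -1.    ] q [ 16.1  11.6 -17.6   0.1 -60.7  42.6] F [-0.25 -1.66  6.31] M [-0.594  0.099 -0.045] w 0.0110
```

```bash
python3 -m inch '[{"x":0,"y":0,"z":0.0002,"ax":0,"ay":0,"az":0},{"x":0,"y":0,"z":0.0002,"ax":0,"ay":0,"az":0},{"x":0,"y":0,"z":0.0002,"ax":0,"ay":0,"az":0},{"x":0,"y":0,"z":0.0002,"ax":0,"ay":0,"az":0},{"x":0,"y":0,"z":0,"ax":0,"ay":0,"az":0},{"x":0,"y":0,"z":0,"ax":0,"ay":0,"az":0},{"x":0,"y":0,"z":0,"ax":0,"ay":0,"az":0},{"x":0,"y":0,"z":0,"ax":0,"ay":0,"az":0},{"x":0,"y":0,"z":0,"ax":0,"ay":0,"az":0},{"x":0,"y":0,"z":0,"ax":0,"ay":0,"az":0}]'
python3 -c "
from h import *
for _ in range(1): st()"
```

```text
time_s: 24.75
position: [0.4807, -0.0223, 0.1264]
orientation: [0.0, 0.963, -0.269, 0.001]
ft_force: [0.1, -2.9, 5.5]
gripper_width: 0.0116
t 24.75 pos [ 0.4807 -0.0223  0.1264] thetay 238.8 key -31.2 zaxis [ 2.5e-03 -9.0e-04 -1.0e+00] q [ 16.1  11.6 -17.5   0.1 -60.8  42.6] F [ 0.13 -2.88  5.49] M [-0.96  -0.399 -0.033] w 0.0116
```

```bash
python3 -m inch '[{"x":0,"y":0,"z":0.0002,"ax":0,"ay":0,"az":0},{"x":0,"y":0,"z":0.0002,"ax":0,"ay":0,"az":0},{"x":0,"y":0,"z":0.0002,"ax":0,"ay":0,"az":0},{"x":0,"y":0,"z":0,"ax":0,"ay":0,"az":0},{"x":0,"y":0,"z":0,"ax":0,"ay":0,"az":0},{"x":0,"y":0,"z":0,"ax":0,"ay":0,"az":0},{"x":0,"y":0,"z":0,"ax":0,"ay":0,"az":0},{"x":0,"y":0,"z":0,"ax":0,"ay":0,"az":0},{"x":0,"y":0,"z":0,"ax":0,"ay":0,"az":0},{"x":0,"y":0,"z":0,"ax":0,"ay":0,"az":0}]'
python3 -c "
from h import *
for _ in range(1): st()"
```

```text
time_s: 26.0
position: [0.4807, -0.0222, 0.1265]
orientation: [0.0, 0.963, -0.269, 0.001]
ft_force: [3.7, -4.6, 2.2]
gripper_width: 0.0116
t 26.00 pos [ 0.4807 -0.0222  0.1265] thetay 238.8 key -31.2 zaxis [ 2.1e-03 -9.0e-04 -1.0e+00] q [ 16.1  11.6 -17.5   0.1 -60.8  42.6] F [ 3.66 -4.63  2.24] M [-1.605 -1.424  0.02 ] w 0.0116
```

The stud has caught: I commanded +0.6 mm but it rose only 0.1 mm, and Fz fell to 2.2 N. I release by opening partly, then look.

```bash
python3 -m inch '[{"x":0,"y":0,"z":0,"ax":0,"ay":0,"az":0},{"x":0,"y":0,"z":0,"ax":0,"ay":0,"az":0},{"x":0,"y":0,"z":0,"ax":0,"ay":0,"az":0},{"x":0,"y":0,"z":0,"ax":0,"ay":0,"az":0},{"x":0,"y":0,"z":0,"ax":0,"ay":0,"az":0},{"x":0,"y":0,"z":0,"ax":0,"ay":0,"az":0},{"x":0,"y":0,"z":0.005,"ax":0,"ay":0,"az":0},{"x":0,"y":0,"z":0.005,"ax":0,"ay":0,"az":0},{"x":0,"y":0,"z":0.01,"ax":0,"ay":0,"az":0},{"x":0,"y":0,"z":0.01,"ax":0,"ay":0,"az":0}]' -0.2 20
python3 -c "
from h import *
st()
s=arm.capture('scene')
crop(s,295,355,130,185,12,'s7.png')"
```

```text
time_s: 27.25
position: [0.4798, -0.0218, 0.1572]
orientation: [-0.0, 0.963, -0.269, 0.0]
ft_force: [0.1, 0.5, -0.3]
gripper_width: 0.0343
t 27.25 pos [ 0.4798 -0.0218  0.1572] thetay 238.8 key -31.2 zaxis [ 6.e-04  0.e+00 -1.e+00] q [ 16.2  10.  -14.6   0.  -65.4  42.6] F [ 0.13  0.54 -0.28] M [ 0.01  -0.019 -0.037] w 0.0343
```

View pics/s7.png

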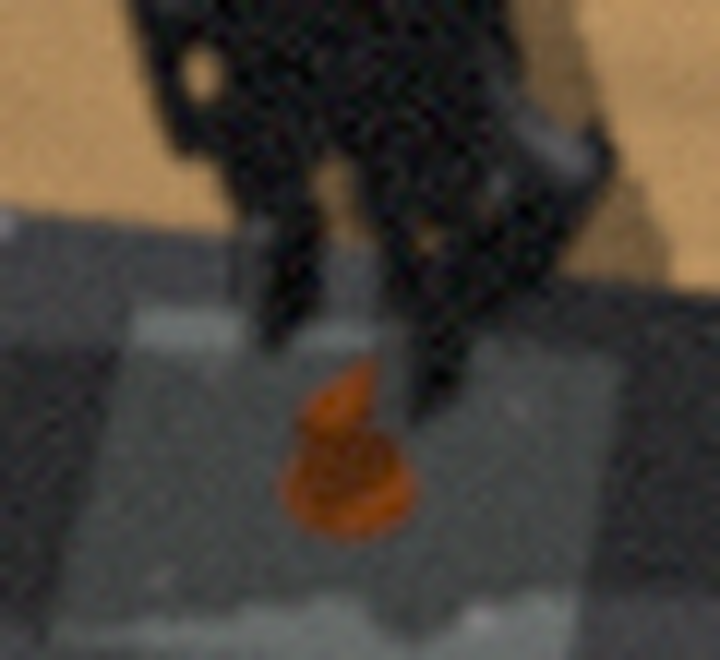

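The stud stands in the hole, with the wing at crop (340,400) and the flange flat at (350,490), and it stays after release. I retract for a final check from both cameras.

```bash
python3 -m inch '[{"x":0,"y":0,"z":0.02,"ax":0,"ay":0,"az":0},{"x":0,"y":0,"z":0.03,"ax":0,"ay":0,"az":0},{"x":0,"y":0,"z":0.03,"ax":0,"ay":0,"az":0},{"x":-0.02,"y":0.03,"z":0.01,"ax":0,"ay":0,"az":0},{"x":-0.02,"y":0.03,"z":0,"ax":0,"ay":0,"az":0},{"x":-0.02,"y":0.03,"z":0,"ax":0,"ay":0,"az":0},{"x":-0.02,"y":0.03,"z":0,"ax":0,"ay":0,"az":0},{"x":-0.02,"y":0.03,"z":0,"ax":0,"ay":0,"az":0},{"x":-0.02,"y":0.03,"z":0,"ax":0,"ay":0,"az":0},{"x":0,"y":0.02,"z":0,"ax":0,"ay":0,"az":0}]'
python3 - <<'E'
from h import *
st()
t=arm.capture('top');s=arm.capture('scene')
cv2.imwrite('pics/t8full.png',t["img"]);cv2.imwrite('pics/s8full.png',s["img"])
crop(t,283,363,200,280,5,'t8.png');crop(s,285,365,130,210,5,'s8.png')
cv2.imwrite('pics/m8.png',np.hstack([cv2.imread('pics/t8.png'),cv2.imread('pics/s8.png')]))
for n,c,b in(("t",t,(310,336,232,258)),("s",s,(312,336,150,178))):
    hs=cv2.cvtColor(c["img"],cv2.COLOR_BGR2HSV);m=np.zeros(hs.shape[:2],np.uint8);x0,x1,y0,y1=b
    m[y0:y1,x0:x1]=cv2.inRange(hs,(2,110,40),(20,255,255))[y0:y1,x0:x1]
    ys,xs=np.nonzero(m); print(n,len(xs),xs.min(),xs.max(),ys.min(),ys.max(),xs.mean(),ys.mean(),plane(c,(xs.mean(),ys.mean()),.1))
E
```

```text
time_s: 28.55
position: [0.3588, 0.1793, 0.2469]
orientation: [-0.001, 0.963, -0.268, 0.0]
ft_force: [1.0, 0.3, 0.4]
gripper_width: 0.0342
t 28.55 pos [0.3588 0.1793 0.2469] thetay 238.9 key -31.1 zaxis [ 9.0e-04  1.3e-03 -1.0e+00] q [ 49.2  -2.4 -14.6  -0.  -77.8   9.7] F [1.   0.32 0.37] M [ 0.034 -0.032  0.01 ] w 0.0342
t 93 317 327 240 250 322.3333333333333 244.95698924731184 [ 0.47984578 -0.02075104  0.1       ]
s 133 319 335 150 174 324.56390977443607 166.04511278195488 [ 0.46184644 -0.02241026  0.1       ]
```

View pics/m8.png

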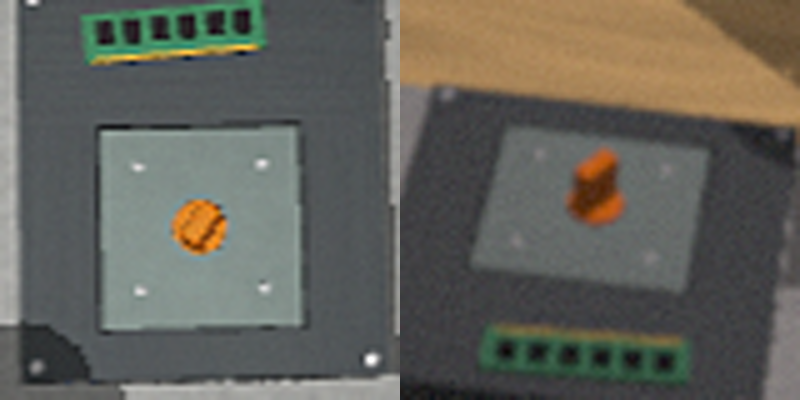

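```bash
python3 - <<'E'
import cv2,numpy as np
a=cv2.imread('pics/scene0.png',0).astype(np.float32);b=cv2.imread('pics/s8full.png',0).astype(np.float32)
def sh(x0,x1,y0,y1):
    A=a[y0:y1,x0:x1];B=b[y0:y1,x0:x1];_,M=cv2.findTransformECC(A,B,np.eye(2,3,dtype=np.float32),cv2.MOTION_TRANSLATION,(3,200,1e-7),None,1);return M[:,2]
for n,w in(("hatch front edge",(298,345,176,191)),("hatch left",(294,312,158,186)),("module (ref)",(298,348,192,208)),("case front (ref)",(275,355,203,235))): print(n,sh(*w))
E
```

```text
hatch front edge [-0.0210771  0.7612591]
hatch left [0.01043365 0.7067733 ]
module (ref) [ 0.00355837 -0.00316398]
case front (ref) [-0.02577437 -0.00190237]
```

The hatch has dropped 0.74 px in the scene view, about 3 mm, while the case and the module have not moved. The robot is clear, so I hand in.

```bash
python3 -c "
from plant import arm
print(arm.finish_job())"
```

```text
the job is handed in; nothing more can be done
None
```

The stud is locked in the hatch and holds it down by itself. I handed the job in at about 29 s, and no verdict is reported.

**What I did:** I took the stud out of the stand and lowered it through the hatch hole. I touched the plate at about 4.6 N and turned clockwise until the key found the slot at about 58°, which matched a dark streak I had seen in the hole. I then pressed the hatch about 6 mm down with at most about 9 N, turned it 89° clockwise without reaching the stop, let it up into the notches, released and backed away.

**Last checks:**
- **Catch:** on the way up the stud held. I commanded +0.6 mm, it rose only 0.1 mm, and the load on the gripper fell to about 2 N.
- **Position:** the top view has the flange within about 1 mm of where I had measured the hole, and the stud looks upright in both views.
- **Hatch:** it sits about 3 mm lower than at the start (±0.5 mm), within the required 1.2–4.1 mm.
- **Bystanders:** the memory module and case shifted less than 0.03 px between the first and last pictures. I did not measure the other bystanders at the end.

**What disagreed:** the two cameras put the hole about 2–3 mm apart, so I lined the stud up with the hole directly in the scene picture. The stud was held slightly off-centre in the grip, which gave side forces of up to about 6 N while turning, well below the limit. One move call was refused because of missing keys; nothing moved.

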